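Mesh the mill rotor with its drive and hold it home

ROBOT

A 6-joint arm with a two-finger parallel gripper is mounted at the origin on a cart in front of the work surface, level with it; the furniture and walls round the work are solid. World frame = base frame: x ahead of the robot, y to its left, z up, the work surface at z = 0. Lengths are in m, angles in degrees, forces in N, time in s.
With the tool pointing down it reaches from about 0.25 to 0.725 m from the base axis. Payload 9.7 kg.
Tool frame: the origin (TCP) lies on the mounting face of the last link; the fingertips stand 173 mm ahead of it and the grasp point (between the pads) lies 155 mm ahead of it; z points along the fingers, y is the line along which they close (so a half turn about z gives the same grasp; the last joint's range is limited). The gripper opens to 85 mm and grips with 20 to 120 N. Pads are 22 mm wide; open, the fingers measure 114 mm over their backs; the gripper's body (76 mm by 85 mm) begins 54 mm behind the grasp point. The pads swing forward as they close: fully open they stand 13 mm farther back than shut.
Start: joints at [-72.536, 4.979, 10.078, 95.1, 0, 90], TCP at [0.165, -0.525, 0.405] pointing down, gripper open.
Joint ranges: [-179.16, 179.16], [-48.56, 103.87], [-65.8, 70.77], [-126.05, 130.52], [-82.76, 87.17], [-180, 180]. Speed limits (degrees/s): [127.2, 127.2, 147.25, 180, 180, 180].

INTERFACE

Orientations are given as [roll, pitch, yaw] about the fixed x, y, z axes, in that order (R = Rz(yaw) Ry(pitch) Rx(roll)).
In Python, from workcell import bot, camera, camera_model, outline_of, pinpoint gives the robot as it stands.
- The arm moves only by the tool move_arm, never from a script. Its arguments are lists of equal length, an entry for each row: "jaw": the closure, from 0 (fully open) to 1 (shut); "delta_pos": the shift along the world's x, y, z in m, a list of three; "yaw": the turn about the world's z in rad. In form: {"jaw": [jaw, ...], "delta_pos": [[dx, dy, dz], ...], "yaw": [yaw, ...]}. A call has 1 to 10 rows; each row shifts and turns the commanded pose from where the row before left it; what a row does not reach is not made up. A row lasts 1/12 s, in which the tool goes at most 41.7 mm and 7.16 degrees, less where a joint would pass 70% of its speed; a pose out of reach is approached as far as the arm can. A call with a gripper value outside its range is refused whole. The fingers move at their own pace and stop on an object; "force" is the grip in N (left out, the last holds). Time passes only in rows, so rows that do not move let the fingers close. It gives the time, the measured TCP pose, the force, the opening and the grip force at its end, in the units of the state.
- bot.get_obs(): the state, without advancing time (a new reading comes with each control period).
- camera(name): name is "scene" or "top"; returns the picture (480x640x3 uint8, red, green, blue); there is no depth.
- camera_model(name): a dict with "fx", "fy", "cx", "cy" (pixels), "R" (3x3) and "t" (3): a world point X has camera coordinates R X + t. Camera axes: x right, y down, z forward; pixel columns grow to the right and rows downward; lengths in m; the calibration is good to about 2 mm. A picture is of the moment at which its call begins. camera_model takes no time and is no camera call.
- bot.job_done(): hands the job in; it is judged then, once.
Trained networks look in the newest picture that a camera, given by its name, has taken for a name from the list of things; names that differ only in an ending like _2 or _b are one class to them, and where a whole thing is asked for, a point or a joint stands for the part that bears it (a point fixed in the world has none). Each returns a list of dicts, best first, with "confidence" (0 to 1); they miss things now and then, are a little off and sometimes report something else, mostly with a low value. They report only what shows in the picture. A call takes as long as a camera call. They do not tell look-alikes from the thing itself.
- outline_of(camera, thing): "mask" (480x640 bool, what is visible of it) and "xy" ([column, row] in pixels, amid what is visible of it).
- pinpoint(camera, thing): "xy" ([column, row] in pixels: a listed point, or the origin of a listed thing).
The state is a dict: "time": time; "q": joint angles; "qd": joint speeds; "joint_efforts": joint torques, N m; "ee_pos": TCP position; "tcp_rot": TCP orientation; "wrist_force": force on the tool from outside, world axes, zero at the start; "torque": the same for the moment, N m; "opening": finger opening in m; "grasp_force": force on a finger pad.
Only numpy, scipy, OpenCV 4.12 (cv2) and the standard library are available. Lean on these libraries where they do the work, as an engineer would, in place of code of your own. Each camera call takes 0.05 s, during which the arm holds its last target. There are 200 camera calls.

TASK

Take the mill rotor, the tool with the flat upright wing grip, out of the two-hole stand and fit its splined stem into the round socket on top of the mill drive: it stops part way on the splines, so feel for the angle by turning it until it drops in, without ramming it. Push it fully home against the spring ejector until its flange lies flush on the collar, and finish while still holding the rotor and pressing it down (it springs back out if let go). Leave the round-knobbed tool in the stand and do not disturb the vials, the beaker or the calculator.

Things in the scene. Friction and masses are not known exactly. Their poses are not given: they have to be found in the camera images.
- rotor: The mill rotor, loose, bare steel, about 130 g, 91 mm tall, upright in one of the stand's holes. Origin: centre of the stem's lower end; z up. Stem z 0 to 45 mm with four straight ribs (splines) in a cross along its x and y, 28 mm across, each 7 mm thick; flange 52 mm wide, z 45 to 51; neck 20 mm wide to z 60. A quarter turn brings the ribs to the same place.
- wing (a point): Centre of the rotor's flat wing grip, 74.5 mm above the stem's end; axes as the rotor's. The wing is 44 mm long (x), 12 mm thick (y) and 33 mm tall (z), with flat sides: pinch it across the 12 mm.
- plain_tool: The other tool in the stand, to be left there: same size, same flange, but a round knob 32 mm in diameter on top and a plain round stem. Origin: lower end of the stem.
- stand: Fixed aluminium block 64 x 180 x 50 mm (x, y, z) with two 35 mm through holes in its top at y = +55 and -55 mm; a tool hangs in each by its flange, so its origin is 5 mm above the worktop. Which tool is in which hole varies. Origin: centre of its underside. Behind it stands the plate washer, 150 mm tall at its front (x = 0.53 m, y 0.04 to 0.31 m): carry the rotor over or clear of it.
- drive: The mill drive, a fixed white box 120 x 120 x 70 mm with a steel collar 58 mm in diameter in the middle of its top; controls on its -x face. Origin: centre of its underside, z up.
- rim (a point): Centre of the collar's upper rim, 85 mm above the worktop, axes as the drive's. The socket goes straight down from here: a funnel, 40 mm wide at the rim, narrows within 6 mm to a 30 mm round guide bore.
- teeth (a point): Centre of the tops of the spindle's four teeth, 18 mm below the rim. They leave a cross of slots 13 mm wide and 16 mm deep for the ribs, which pass if turned to within about 10 degrees. The spindle is braked (stays put at light pushing); its angle varies and is not told: this point has the drive's axes. Feel for it, or look in from above; angles over any 90 degrees include a match.
- seat (a point): Where the stem's end is when home, 45 mm below the rim, the flange then lying on the rim (a hard stop). 9 mm above this point the stem meets the spring ejector: 2 N at first touch, 6 N at home.
- vial_small: White vial 30 mm in diameter, 62 mm tall, standing loose between stand and drive. Origin: centre of underside. Leave alone.
- vial_brown: Brown vial 34 mm in diameter, 70 mm tall, loose to the right of the drive. Origin: centre of underside. Leave alone.
- beaker: Glass beaker 70 mm in diameter, 88 mm tall, loose at the left. Origin: centre of underside. Leave alone.
- calculator: Calculator 122 x 74 x 13 mm lying loose at the right. Origin: centre of underside. Leave alone.
There are look-alikes about, which are no part of the job. Leave any green look-alike of the plain_tool alone.

How it is judged:
By the outcome, as a careful person would: the job done as asked, in the order asked, and still so for the second after the job is handed in, while the arm keeps its last pose, push and grip.
It also fails if it takes over 58 s, if anything falls off the work surface, if the arm or the gripper's body presses on something with over 40 N, if the wrist force passes 120 N, or if a joint passes its speed limit or range.

## Working session

There is one attempt and no reset: what is moved stays moved. The work goes in short steps, Python scripts to look and compute and a tool call to move; the robot and the scene stay as the last step left them, time stands still between calls to the robot, and variables do not carry over. Pictures are saved under pics/ and viewed, at most 10 in all, crops included, and the job is handed in when it is done.

Besides the shell and the picture viewer there is one more tool, called after "Call:" in YAML: its name, and indented under it one key for each argument. move_arm: Moves the arm, as the interface text tells. Its arguments: {"type":"object","properties":{"jaw":{"type":"array"},"delta_pos":{"type":"array"},"yaw":{"type":"array"},"force":{"type":"number"}},"required":["jaw","delta_pos","yaw"]}

```bash
mkdir -p pics; cat > h.py <<'E'
import numpy as np, cv2
from workcell import bot, camera, camera_model, outline_of, pinpoint
def ray(c,xy):
    m=camera_model(c);R=np.array(m["R"]);t=np.array(m["t"])
    d=R.T@np.array([(xy[0]-m["cx"])/m["fx"],(xy[1]-m["cy"])/m["fy"],1]);return -R.T@t,d
def at_z(c,xy,z):
    o,d=ray(c,xy);return o+d*(z-o[2])/d[2]
def proj(c,X):
    m=camera_model(c);p=np.array(m["R"])@np.array(X)+np.array(m["t"]);return np.array([m["fx"]*p[0]/p[2]+m["cx"],m["fy"]*p[1]/p[2]+m["cy"]])
E
python3 - <<'E'
from h import *
ims=[]
Z=dict(wing=.0795,rotor=.005,plain_tool=.005,stand=0,drive=0,rim=.085,vial_small=0,vial_brown=0,beaker=0)
for c in("scene","top"):
    cv2.imwrite(f"pics/{c}0.png",camera(c)[:,:,::-1])
    print(c,ray(c,(320,240)))
    for n in Z:
        for r in pinpoint(c,n)[:3]: print(n,np.round(r["xy"],1),round(r["confidence"],2),np.round(at_z(c,r["xy"],Z[n]),4))
print(bot.get_obs())
E
```

```text
scene (array([0.03813516, 0.86733237, 0.66079836]), array([ 0.40984186, -0.7601225 , -0.50429629]))
wing [279.1 329.8] 0.96 [0.4246 0.2978 0.0795]
rotor [282.  359.3] 0.61 [0.4255 0.2912 0.005 ]
rotor [337.3 214.2] 0.41 [ 0.5974 -0.2709  0.005 ]
plain_tool [245.8 403.6] 0.97 [0.4225 0.4073 0.005 ]
plain_tool [301.1 322. ] 0.81 [0.4485 0.1833 0.005 ]
plain_tool [178.9 367.7] 0.63 [0.5748 0.3983 0.005 ]
stand [294.3 342.7] 0.87 [0.4318 0.2374 0.    ]
drive [335.6 241.4] 0.59 [ 0.5368 -0.142   0.    ]
rim [338.  212.4] 0.75 [ 0.532  -0.1416  0.085 ]
rim [348.7 289.4] 0.36 [0.3676 0.1382 0.085 ]
vial_small [345.6 291.5] 0.74 [0.4188 0.0409 0.    ]
vial_small [280.  330.9] 0.65 [0.4741 0.2218 0.    ]
vial_brown [359.  209.3] 0.71 [ 0.561  -0.3376  0.    ]
beaker [182.1 366.1] 0.89 [0.5766 0.3889 0.    ]
top (array([ 0.42872842, -0.0123361 ,  1.11559373]), array([ 0.08060222,  0.02805773, -0.99645877]))
wing [195.3 280.4] 0.98 [0.4225 0.2943 0.0795]
wing [385.4 236.5] 0.24 [ 0.5203 -0.1291  0.0795]
rotor [205.6 278.6] 0.65 [0.4263 0.2918 0.005 ]
plain_tool [162.2 281.9] 0.76 [0.4184 0.3956
[... 390 characters left out ...]
] 0.57 [0.5772 0.3952 0.    ]
{'time': 1.0, 'q': array([-7.25365567e+01,  4.97747826e+00,  1.00794132e+01,  9.50988557e+01,
       -1.04774994e-03,  9.00008460e+01]), 'qd': array([ 0.00618476,  0.06693949, -0.03760685, -0.01573325,  0.09441838,
       -0.049252  ]), 'joint_efforts': array([ 9.79876677e-04, -5.20103931e+01,  4.64875317e+01,  1.23853086e-03,
        8.90448973e-05,  7.80976819e-06]), 'ee_pos': array([ 0.16505082, -0.52464808,  0.40470854]), 'tcp_rot': array([1.79996921e+02, 1.04770447e-03, 1.74625973e+01]), 'wrist_force': array([ 0.45071262, -0.37676125, -0.22514902]), 'torque': array([-0.01483289,  0.04034541,  0.03829389]), 'grasp_force': 0.0, 'opening': 0.08534022305781758}
```

View pics/scene0.png

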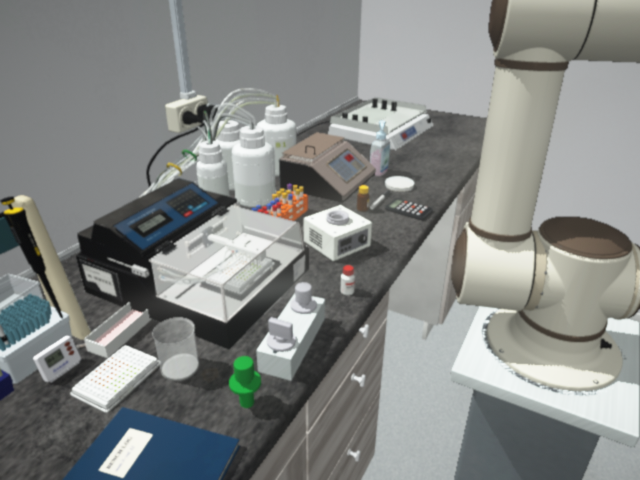

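View pics/top0.png

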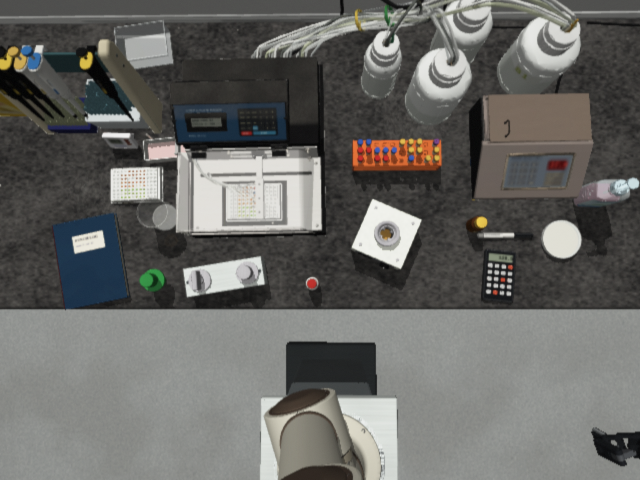

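The scene view shows the rotor's wing at (283,330) in the stand's near hole and the drive at (338,230). In the top view the wing is at (197,281), the plain tool at (247,271) and the drive collar at (386,234). The green decoy is at (151,280). Next I'll zoom in on the wing and the socket.

```bash
python3 - <<'E'
from h import *
a=cv2.imread("pics/top0.png");s=cv2.imread("pics/scene0.png")
def crop(i,x,y,r,k): return cv2.resize(i[y-r:y+r,x-r:x+r],(400,300) if 0 else (390,290*390//390+100),interpolation=cv2.INTER_CUBIC)
A=cv2.resize(a[260:300,176:216],(290,290),interpolation=cv2.INTER_CUBIC)
B=cv2.resize(a[214:254,366:406],(290,290),interpolation=cv2.INTER_CUBIC)
C=cv2.resize(s[300:360,252:312],(290,290),interpolation=cv2.INTER_CUBIC)
D=cv2.resize(s[190:250,308:368],(290,290),interpolation=cv2.INTER_CUBIC)
cv2.imwrite("pics/z1.png",np.vstack([np.hstack([A,B]),np.hstack([C,D])]))
for c,n in(("top","wing"),("scene","wing"),("top","drive"),("top","rotor")):
    r=outline_of(c,n)
    if r:
        m=r[0]["mask"];print(c,n,r[0]["confidence"],m.sum(),r[0]["xy"],cv2.minAreaRect(np.argwhere(m)[:,::-1].astype(np.float32)))
# triangulate
def tri(p,q):
    o1,d1=ray("top",p);o2,d2=ray("scene",q)
    A=np.c_[d1,-d2];k=np.linalg.lstsq(A,o2-o1,rcond=None)[0];return o1+k[0]*d1,o2+k[1]*d2
W=[pinpoint(c,"wing")[0]["xy"] for c in("top","scene")];print(W,tri(*W))
W=[pinpoint(c,"rim")[0]["xy"] for c in("top","scene")];print(W,tri(*W))
E
```

```text
top wing 0.76 435 [197.2, 280.7] ((199.5, 280.0), (22.0, 23.0), 90.0)
scene wing 0.84 811 [280.9, 336.7] ((281.0, 334.0), (34.0, 28.0), 90.0)
top drive 0.7 3049 [388.2, 234.2] ((384.8017272949219, 235.1293182373047), (54.88609313964844, 60.794883728027344), 23.198591232299805)
top rotor 0.6 440 [199.8, 279.2] ((198.5, 280.0), (22.0, 23.0), 90.0)
[[195.3, 280.4], [279.1, 329.8]] (array([0.42249444, 0.29483848, 0.0776833 ]), array([0.42552282, 0.29643095, 0.07813641]))
[[386.4, 232.1], [338.0, 212.4]] (array([ 0.52900131, -0.13007319,  0.09109005]), array([ 0.52687108, -0.13106184,  0.09099517]))
```

View pics/z1.png

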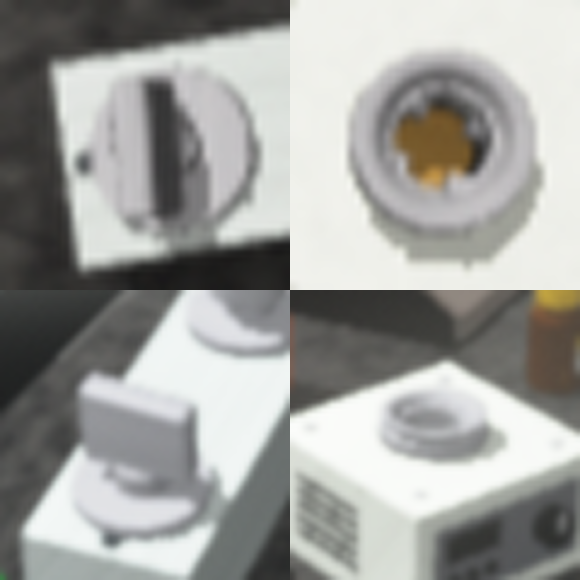

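The top-left crop shows the wing's bright top face and dark side running nearly along world x. The top-right crop shows teeth inside the socket. I'll rectify both onto their own planes to read exact positions and angles.

```bash
cat >> h.py <<'E'
def rect(im,c,cx,cy,z,w=.07,n=350):
    # output: right = -y, up = +x
    P=[(cx+w/2,cy+w/2),(cx+w/2,cy-w/2),(cx-w/2,cy-w/2),(cx-w/2,cy+w/2)]
    src=np.float32([proj(c,(x,y,z)) for x,y in P]);dst=np.float32([(0,0),(n,0),(n,n),(0,n)])
    o=cv2.warpPerspective(im,cv2.getPerspectiveTransform(src,dst),(n,n),flags=cv2.INTER_CUBIC)
    for k in range(0,n,n*10//int(w*1000)):
        cv2.line(o,(k,0),(k,6),(0,0,255),1);cv2.line(o,(0,k),(6,k),(0,0,255),1)
    return o
E
python3 - <<'E'
from h import *
a=cv2.imread("pics/top0.png");s=cv2.imread("pics/scene0.png")
A=rect(a,"top",.424,.294,.096);B=rect(a,"top",.528,-.130,.085);
cv2.imwrite("pics/z2.png",np.hstack([A,B]))
C=rect(a,"top",.424,.294,.055);D=rect(a,"top",.528,-.13,.067,.035)
cv2.imwrite("pics/z3.png",np.vstack([np.hstack([A,B]),np.hstack([C,D])])[:, :].copy())
i=cv2.resize(cv2.imread("pics/z3.png"),(600,600));cv2.imwrite("pics/z3.png",i)
E
```

```text
(no output)
```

View pics/z3.png

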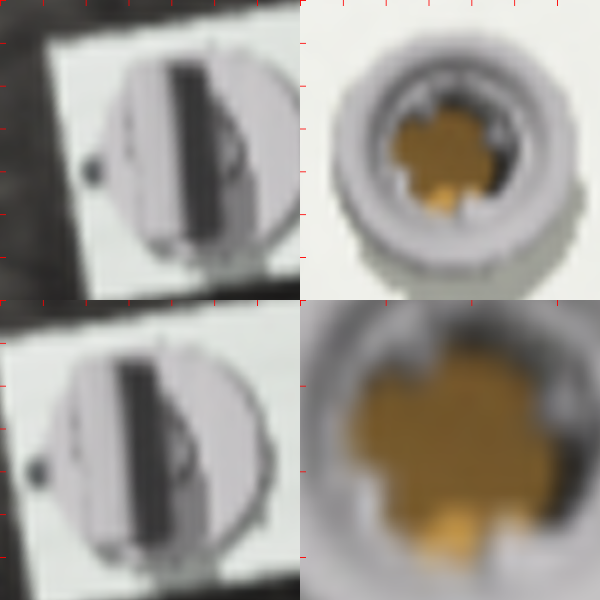

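Call:
move_arm:
  jaw: [0.3,0.3,0.3,0.3,0.3,0.3,0.3,0.3,0.3,0.3]
  delta_pos:
    - [0.01,0.033,-0.002]
    - [0.01,0.033,-0.002]
    - [0.01,0.033,-0.002]
    - [0.01,0.033,-0.002]
    - [0.01,0.033,-0.002]
    - [0.01,0.033,-0.002]
    - [0.01,0.033,-0.002]
    - [0.01,0.033,-0.002]
    - [0.01,0.033,-0.002]
    - [0.01,0.033,-0.002]
  yaw: [0.12,0.12,0.12,0.12,0.12,0.12,0.12,0.12,0.12,0.12]

```text
time: 2.23
ee_pos: [0.2649, -0.1931, 0.3848]
tcp_rot: [180.0, 0.0, 86.5]
wrist_force: [0.9, 1.3, 0.3]
opening: 0.0598
grasp_force: 0.0
```

```bash
python3 -c "
from h import *
o=bot.get_obs();print(o['q'],o['ee_pos'],o['tcp_rot'])"
```

```text
[-3.60935767e+01 -2.57284789e+01 -1.83745739e+01  9.73004557e+01
  3.31767229e-03  5.73880404e+01] [ 0.26487022 -0.19309321  0.38476026] [1.79953190e+02 2.60116901e-02 8.65183738e+01]
```

Call:
move_arm:
  jaw: [0.3,0.3,0.3,0.3,0.3,0.3,0.3,0.3,0.3,0.3]
  delta_pos:
    - [0.01,0.033,-0.003]
    - [0.01,0.033,-0.003]
    - [0.01,0.033,-0.003]
    - [0.01,0.033,-0.003]
    - [0.01,0.033,-0.003]
    - [0.01,0.033,-0.003]
    - [0.01,0.033,-0.003]
    - [0.01,0.033,-0.003]
    - [0.01,0.033,-0.003]
    - [0.01,0.033,-0.003]
  yaw: [0.12,0.12,0.12,0.12,0.12,0.12,0.12,0.12,0.12,0.12]

```text
time: 3.07
ee_pos: [0.3649, 0.1373, 0.3548]
tcp_rot: [180.0, 0.0, 155.4]
wrist_force: [0.9, -0.4, 0.4]
opening: 0.0596
grasp_force: 0.0
```

Call:
move_arm:
  jaw: [0.3,0.3,0.3,0.3,0.3,0.3,0.3]
  delta_pos:
    - [0.012,0.032,-0.008]
    - [0.012,0.032,-0.008]
    - [0.012,0.032,-0.008]
    - [0.012,0.03,-0.008]
    - [0.01,0.03,-0.008]
    - [0,0,-0.01]
    - [0,0,0]
  yaw: [0.11,0.11,0.11,0.11,0.1,0,0]

```text
time: 3.65
ee_pos: [0.4229, 0.2924, 0.3021]
tcp_rot: [-179.9, -0.2, -174.0]
wrist_force: [-0.2, -0.6, -0.8]
opening: 0.0599
grasp_force: 0.0
```

Call:
move_arm:
  jaw: [0.3,0.3,0.3,0.3,0.3,0.7,0.7,0.8,0.9,0.9]
  delta_pos:
    - [0,0,-0.02]
    - [0,0,-0.02]
    - [0,0,-0.02]
    - [0,0,-0.005]
    - [0,0,0]
    - [0,0,0]
    - [0,0,0]
    - [0,0,0]
    - [0,0,0]
    - [0,0,0]
  yaw: [0,0,0,0,0,0,0,0,0,0]
  force: 60

```text
time: 4.48
ee_pos: [0.4233, 0.2916, 0.241]
tcp_rot: [179.9, 0.1, -174.1]
wrist_force: [-0.9, -0.3, 6.0]
opening: 0.0115
grasp_force: 59.8
```

Call:
move_arm:
  jaw: [1,1,1,1]
  delta_pos:
    - [0,0,0]
    - [0,0,0]
    - [0,0,0]
    - [0,0,0]
  yaw: [0,0,0,0]

```text
time: 4.82
ee_pos: [0.4233, 0.2916, 0.241]
tcp_rot: [179.9, 0.1, -174.1]
wrist_force: [-0.5, 0.2, 6.6]
opening: 0.0112
grasp_force: 59.8
```

Call:
move_arm:
  jaw: [1,1,1,1,1,1,1,1,1,1]
  delta_pos:
    - [0,0,0.01]
    - [0,0,0.02]
    - [0,0,0.03]
    - [0,0,0.03]
    - [0,0,0.03]
    - [0,-0.03,0]
    - [0,-0.035,0]
    - [0,-0.035,0]
    - [0,-0.035,0]
    - [0,-0.035,0]
  yaw: [0,0,0,0,0,-0.05,-0.05,-0.05,-0.05,-0.05]

```text
time: 5.65
ee_pos: [0.4225, 0.1199, 0.3603]
tcp_rot: [-180.0, 0.0, 171.5]
wrist_force: [0.5, -0.3, -2.1]
opening: 0.0107
grasp_force: 59.0
```

Call:
move_arm:
  jaw: [1,1,1,1,1,1,1,1,1,1]
  delta_pos:
    - [0.01,-0.035,0]
    - [0.015,-0.035,0]
    - [0.015,-0.035,0]
    - [0.015,-0.035,0]
    - [0.015,-0.035,0]
    - [0.015,-0.035,0]
    - [0.01,-0.03,0]
    - [0.01,-0.013,0]
    - [0,0,0]
    - [0,0,0]
  yaw: [-0.05,-0.05,-0.05,-0.06,0,0,0,0,0,0]

```text
time: 6.48
ee_pos: [0.5281, -0.1323, 0.3595]
tcp_rot: [-180.0, -0.1, 159.5]
wrist_force: [-0.2, -0.2, -1.8]
opening: 0.011
grasp_force: 59.2
```

```bash
python3 - <<'E'
from h import *
o=bot.get_obs();print(o)
a=camera("top")[:,:,::-1].copy();s=camera("scene")[:,:,::-1].copy()
for c in("top","scene"):
    print(c,[(r["xy"],r["confidence"]) for r in pinpoint(c,"rotor")[:2]])
A=cv2.resize(a[180:290,330:440],(400,400),interpolation=cv2.INTER_CUBIC)
B=cv2.resize(s[130:270,270:410],(400,400),interpolation=cv2.INTER_CUBIC)
cv2.imwrite("pics/c1.png",np.hstack([A,B]))
E
```

```text
{'time': 6.4833, 'q': array([-1.40644618e+01,  3.53836793e+00,  3.54390340e+00,  9.00766201e+01,
        6.50554704e-03,  6.46788966e+00]), 'qd': array([ 1.59626308, -1.4862664 , -1.19357608,  0.20663249,  0.18488916,
        0.40168354]), 'joint_efforts': array([ -1.48997739, -50.52165627,  48.37380767,  -0.29073542,
        -0.10217513,  -0.11860862]), 'ee_pos': array([ 0.52808968, -0.13228573,  0.35954948]), 'tcp_rot': array([-1.79998457e+02, -7.13650248e-02,  1.59467644e+02]), 'wrist_force': array([-0.24122364, -0.17694574, -1.83151094]), 'torque': array([ 0.03310636,  0.01105169, -0.05124691]), 'grasp_force': 59.150235056877136, 'opening': 0.011012825282015375}
top []
scene [([338.3, 200.6], 0.95)]
```

View pics/c1.png

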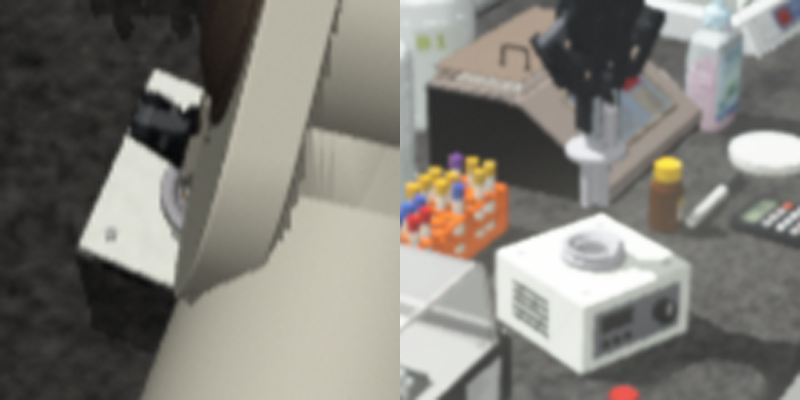

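```bash
python3 -c "
from h import *
print(at_z('scene',(338.3,200.6),.1235), at_z('scene',(338.3,200.6),.128),at_z('scene',(338.3,200.6),.119),proj('scene',(.528,-.1314,.1235)))"
```

```text
[ 0.52655243 -0.13028194  0.1235    ] [ 0.52246182 -0.12192668  0.128     ] [ 0.53064304 -0.13863719  0.119     ] [337.9743807  200.29632017]
```

The stem end is at about (0.5266, -0.130), which is over the socket. I'll lower it into the funnel.

Call:
move_arm:
  jaw: [1,1,1,1,1,1,1,1]
  delta_pos:
    - [0,0.001,-0.015]
    - [0,0,-0.015]
    - [0,0,-0.006]
    - [0,0,-0.004]
    - [0,0,-0.004]
    - [0,0,-0.004]
    - [0,0,-0.004]
    - [0,0,0]
  yaw: [0,0,0,0,0,0,0,0]

```text
time: 7.35
ee_pos: [0.528, -0.1306, 0.3072]
tcp_rot: [-180.0, -0.0, 159.6]
wrist_force: [-0.2, 0.0, -1.7]
opening: 0.0111
grasp_force: 59.1
```

Call:
move_arm:
  jaw: [1,1,1,1,1,1]
  delta_pos:
    - [0,0,-0.002]
    - [0,0,-0.002]
    - [0,0,-0.002]
    - [0,0,-0.002]
    - [0,0,0]
    - [0,0,0]
  yaw: [0,0,0,0,0,0]

```text
time: 7.85
ee_pos: [0.528, -0.1307, 0.2996]
tcp_rot: [-180.0, -0.0, 159.6]
wrist_force: [0.6, -0.5, -1.8]
opening: 0.0113
grasp_force: 59.1
```

Call:
move_arm:
  jaw: [1,1,1,1,1,1]
  delta_pos:
    - [0,0,-0.002]
    - [0,0,-0.002]
    - [0,0,-0.002]
    - [0,0,-0.002]
    - [0,0,0]
    - [0,0,0]
  yaw: [0,0,0,0,0,0]

```text
time: 8.35
ee_pos: [0.528, -0.1306, 0.2915]
tcp_rot: [180.0, -0.0, 159.6]
wrist_force: [0.5, -0.6, -2.1]
opening: 0.0111
grasp_force: 59.1
```

No resistance at all, so the ribs are in the slots. Next I'll push on against the ejector.

Call:
move_arm:
  jaw: [1,1,1,1,1,1,1,1]
  delta_pos:
    - [0,0,-0.002]
    - [0,0,-0.002]
    - [0,0,-0.002]
    - [0,0,-0.002]
    - [0,0,-0.002]
    - [0,0,-0.002]
    - [0,0,-0.001]
    - [0,0,0]
  yaw: [0,0,0,0,0,0,0,0]
  force: 90

```text
time: 9.02
ee_pos: [0.5281, -0.1307, 0.2788]
tcp_rot: [180.0, 0.0, 159.6]
wrist_force: [-1.1, 0.2, 3.5]
opening: 0.0105
grasp_force: 91.2
```

Call:
move_arm:
  jaw: [1,1,1,1,1]
  delta_pos:
    - [0,0,-0.001]
    - [0,0,-0.001]
    - [0,0,-0.001]
    - [0,0,0]
    - [0,0,0]
  yaw: [0,0,0,0,0]

```text
time: 9.43
ee_pos: [0.5281, -0.1306, 0.2761]
tcp_rot: [180.0, 0.0, 159.6]
wrist_force: [-1.7, 0.6, 5.3]
opening: 0.0105
grasp_force: 92.1
```

Call:
move_arm:
  jaw: [1,1,1,1,1]
  delta_pos:
    - [0,0,-0.001]
    - [0,0,-0.001]
    - [0,0,0]
    - [0,0,0]
    - [0,0,0]
  yaw: [0,0,0,0,0]

```text
time: 9.85
ee_pos: [0.5279, -0.1306, 0.276]
tcp_rot: [180.0, 0.1, 159.6]
wrist_force: [-7.7, 1.2, 20.0]
opening: 0.0105
grasp_force: 94.3
```

That's the hard stop: TCP z is steady at 0.276, as predicted, with 20 N of push. I'll check it in a picture.

```bash
python3 - <<'E'
from h import *
s=camera("scene")[:,:,::-1].copy();a=camera("top")[:,:,::-1]
B=cv2.resize(s[150:270,270:390],(480,480),interpolation=cv2.INTER_CUBIC)
cv2.imwrite("pics/d1.png",np.hstack([B,cv2.resize(s[280:400,240:320],(320,480))]))
o=bot.get_obs();print(o["ee_pos"],o["wrist_force"],o["torque"])
E
```

```text
[ 0.52785454 -0.13059854  0.27606085] [-8.29184134  1.93106806 20.27027973] [ 0.40715577  1.67062041 -0.03747534]
```

View pics/d1.png

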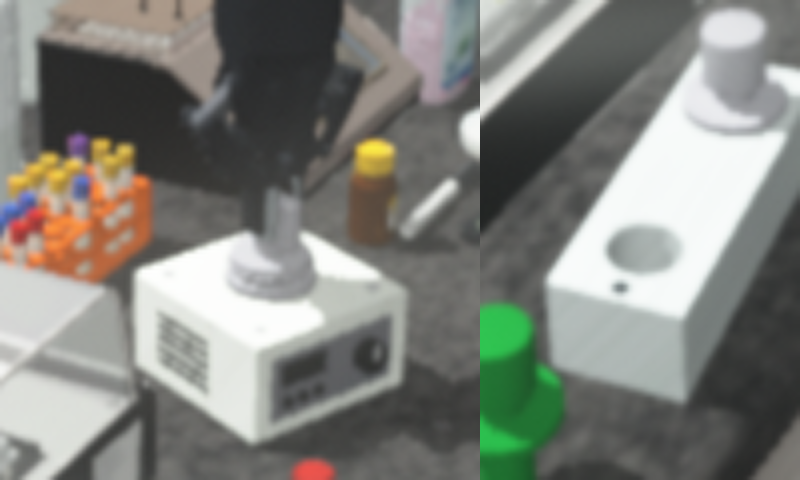

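Call:
move_arm:
  jaw: [1,1,1,1]
  delta_pos:
    - [0,0,0]
    - [0,0,0]
    - [0,0,0]
    - [0,0,0]
  yaw: [0,0,0,0]

```text
time: 10.28
ee_pos: [0.5278, -0.1306, 0.2761]
tcp_rot: [180.0, 0.1, 159.6]
wrist_force: [-7.1, 1.5, 19.0]
opening: 0.0106
grasp_force: 94.3
```

The picture shows the flange lying flush on the collar at (267,265 in the crop), with the plain tool still in the stand and the vials standing. The push is steady, so I'm handing in.

```bash
python3 -c "
from h import *
print(bot.job_done())"
```

```text
the job is handed in; nothing more can be done
None
```

The rotor is fully home in the mill drive, its flange flush on the collar, and the arm was still gripping it and pressing down with about 19 N when I handed the job in at about 10 s; the verdict was not shown.

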